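Clamp a squeegee blade to its wooden handle half for gluing

ROBOT

A 7-joint arm with a two-finger parallel gripper is mounted at the origin on the work surface; the furniture and walls round the work are solid. World frame = base frame: x ahead of the robot, y to its left, z up, the work surface at z = 0. Lengths are in m, angles in rad, forces in N, time in s.
With the tool pointing down it reaches from about 0.425 to 0.925 m from the base axis. Payload 6.8 kg.
Tool frame: the origin (TCP) lies midway between the tips of the shut fingers; the grasp point (between the pads) lies 19 mm behind it; z points along the fingers, y is the line along which they close (so a half turn about z gives the same grasp; the last joint's range is limited). The gripper opens to 85 mm and grips with 20 to 120 N. Pads are 22 mm wide; open, the fingers measure 114 mm over their backs; the gripper's body (76 mm by 85 mm) begins 54 mm behind the grasp point. The pads swing forward as they close: fully open they stand 13 mm farther back than shut.
Start: joints at [1.006, 0.477, 0.022, 1.555, -0.011, 1.109, -0.083], TCP at [0.298, -0.606, 0.231] pointing down, gripper open.
Joint ranges: [-2.96, 2.96], [-0.34, 2.1], [-1.41, 1.46], [0.24, 2.44], [-1.37, 4.51], [0.17, 1.92], [-2.96, 2.96]. Speed limits (rad/s): [2.39, 2.39, 3.14, 3.14, 3.14, 3.14, 3.14].

INTERFACE

Orientations are given as a unit quaternion [w, x, y, z].
In Python, from station import * gives the robot as it stands. The module is installed in compiled form; this text tells all that it offers.
- The arm moves only by the shell command python3 -m jog 'ROWS' [OPENING] [FORCE]. ROWS is JSON, a list of rows, each an object of numbers: "x", "y", "z": the shift along the tool's x, y, z in m; "ax", "ay", "az": the turn, a rotation vector about the tool's x, y, z in rad. In form: [{"x": .., "y": .., "z": .., "ax": .., "ay": .., "az": ..}, ...]. A call has 1 to 12 rows; each row is the pose to reach, as a shift and turn from the pose commanded when the call began, along the tool's axes at that moment; what a row does not reach only later rows make up. A row lasts 1/10 s, in which the tool goes at most 50 mm and 8.59 degrees, less where a joint would pass 70% of its speed; a pose out of reach is approached as far as the arm can. A call with a gripper value outside its range is refused whole. OPENING is the opening, from 0 (shut) to 1 (fully open), set as the call begins (- or left out, the last holds). The fingers move at their own pace and stop on an object; FORCE is the grip in N (left out, the last holds). Time passes only in rows, so rows that repeat a pose let the fingers close. It gives the time, the measured TCP pose, the force, the opening and the grip force at its end, in the units of the state.
- get_obs(): the state, without advancing time (a new reading comes with each control period).
- read_camera(name): name is "scene" or "side" or "wrist"; returns the picture (420x560x3 uint8, red, green, blue); there is no depth.
- camera_params(name): a dict with "K" (3x3 intrinsics, pixels), "origin" and "attitude" of the camera in the world. Camera axes: x right, y up, looking along -z (the intrinsics and any distortion apply to the point x, -y, -z); pixel columns grow to the right and rows downward; lengths in m; the calibration is good to about 2 mm. A picture is of the moment at which its call begins: read the wrist's pose just before it. camera_params takes no time and is no camera call; for the wrist camera it gives the pose at the moment of the call.
- hand_in(): hands the job in; it is judged then, once.
The state is a dict: "t": time; "q": joint angles; "joint_vel": joint speeds; "joint_torque": joint torques, N m; "eef_pos": TCP position; "tool_rot": TCP orientation; "contact_force": force on the tool from outside, world axes, zero at the start; "torque": the same for the moment, N m; "gripper_width": opening from 0.0 (shut) to 1.0 (fully open); "grasp_force": force on a finger pad.
Only numpy, scipy, OpenCV 4.12 (cv2) and the standard library are available. Lean on these libraries where they do the work, as an engineer would, in place of code of your own. Each camera call takes 0.05 s, during which the arm holds its last target. There are 200 camera calls.

TASK

Take the longer of the two squeegee blades out of the rack and stand it upright in the channel of the gluing jig, against the robot's side of the upright wooden handle half. Then squeeze the spring clamp off its parking rail and clip it astride handle half and blade, near the middle of their length, with its pads down on the wood (not up on the free edge of the blade), so that it presses the blade flush against the wood; let go. Leave the shorter blade in the rack and the glue tube standing.

Things in the scene. Friction and masses are not known exactly. Their poses are not given: they have to be found in the camera images.
- jig: Gluing jig, fixed: board 130 (x) x 220 (y) x 18 mm, origin under its centre. On it stands the wooden handle half, a bar at x -18 to 0, y -80 to 80, top at z 60 mm; its glue face x = 0 looks to jig +x, towards the robot. Behind it two backing blocks (x -36 to -18, 54 to 78 mm either side of the middle, top z 48); between these all is free.
- seat (a point): Point of the jig's channel floor (jig x 5, y 0, z 18 mm) where the middle of the blade's underside lies when flush to the wood; axes as the jig's. The channel spans jig x 0 to 18, y -86 to 86 mm, with a low front lip (x 18 to 30, top z 26) and end stops (top z 32). The blade may stand anywhere in the channel at first: the clamp pulls it home.
- clamp_spot (a point): Middle between the clamp's two pad faces when it is rightly clipped on (jig x -4, y 0, z 42 mm): wood 18 mm plus blade 10 mm make 28 mm between the pads. Axes as the jig's.
- rack: Blade rack, fixed: board 150 (x) x 190 (y) mm with two open-ended slots along y at x = -45 and +45 mm, each 16 mm wide, floor at z = 8 mm, slot walls up to z = 30 mm. Origin under its centre.
- blade_long: The longer squeegee blade: stiff dark grey plain bar 10 (x) x 160 (y) x 74 mm tall, about 0.12 kg, standing on its long edge in one of the two rack slots (either one). Origin in the middle of its underside, z up. Both faces are alike.
- blade_short: The shorter squeegee blade, 10 x 110 x 74 mm, standing in the other rack slot; it stays there. Origin in the middle of its underside.
- rail: Parking rail for clamps, fixed: board 110 (x) x 200 (y) x 14 mm with an upright wooden plank 28 mm thick (x = -14 to 14), 180 mm long along y, top at z = 80 mm; parked, the clamp has its pivot at z = 124 and its handle tops at z = 206 mm. Origin under its centre.
- clamp: Steel spring clamp like a big clothes peg, 0.15 kg, 168 mm tall, 26 mm wide (y), parked astride the rail's plank, jaws down, black handles up. Origin on its pivot pin (along y, 5 mm radius); z points up the handles, x is the way its jaws open. Handles rise to 82 mm above the pivot; the jaws' lower ends are 86 mm below it. Let go, its spring shuts it with about 9 N on each pad.
- squeeze (a point): Point between the clamp's handles, 50 mm above the pivot, where to squeeze them (along clamp x). Parked, they measure 54 mm over their outer faces here and 67 mm at the top; 13 to 16 N brings them to their stop, outer faces parallel and 30 mm apart, pads 60 mm apart. Grip with 25 to 40 N to hold it so; open wider than 70 mm to let go.
- pad_a (a point): Centre of the face of the clamp's pad on the clamp's +x side. Pads are 26 mm wide (y) and 22 mm tall; their centres lie 74 mm below the pivot, 69 mm when fully open.
- pad_b (a point): Centre of the face of the clamp's pad on the clamp's -x side.
- leg_a (a joint): Opening angle of one clamp leg (the other follows): 0 with the pads 28 mm apart (parked, or closed on wood and blade), 0.22 rad fully squeezed, -0.15 shut on nothing.
- glue: Glue tube, white with an orange nozzle, 29 mm diameter, 130 mm tall, standing on the bench; it must stay standing. Origin under its centre, z up.
Mind the look-alikes: they are no part of the job. There is more than one size of the clamp; the job needs the largest.

How it is judged:
By the outcome, as a careful person would: the job done as asked, in the order asked, and still so for the second after the job is handed in, with the robot touching nothing.
It also fails if it takes over 69 s, if anything falls off the work surface, if the arm or the gripper's body presses on something with over 40 N, if the wrist force passes 120 N, or if a joint passes its speed limit or range.

## Working session

There is one attempt and no reset: what is moved stays moved. The work goes in short steps, Python scripts to look and compute and a shell command to move; the robot and the scene stay as the last step left them, time stands still between calls to the robot, and variables do not carry over. Pictures are saved under pics/ and viewed, at most 10 in all, crops included, and the job is handed in when it is done.

```bash
mkdir -p pics
python3 - <<'E'
from station import *
import cv2,numpy as np
o=get_obs();print(o)
for n in["scene","side","wrist"]:
    p=camera_params(n);print(n,p)
    cv2.imwrite(f"pics/{n}0.png",read_camera(n)[:,:,::-1])
E
```

```text
{'t': 0.0, 'q': array([ 1.0058981 ,  0.47780218,  0.02235531,  1.556487  , -0.01147509,
        1.10926359, -0.08311087]), 'joint_vel': array([-0.00104101,  0.00061291,  0.00051103,  0.0004856 ,  0.00158337,
        0.0003888 , -0.00069137]), 'joint_torque': array([-1.43789093e-03, -5.96447539e+01,  1.60782795e+00, -2.81191278e+01,
        1.26418151e-02,  9.34084004e-03, -2.07858102e-05]), 'eef_pos': array([ 0.29743314, -0.60526854,  0.23030961]), 'tool_rot': array([-8.69635148e-04,  9.74028840e-01,  2.26422128e-01, -2.87320317e-04]), 'contact_force': array([-0.03093026, -0.14130109, -0.534022  ]), 'torque': array([-0.02700771, -0.05829784,  0.01855553]), 'grasp_force': 0.0, 'gripper_width': 0.9967852683384705}
scene {'K': array([[389.79354362,   0.        , 279.03692236],
       [  0.        , 389.79354362, 214.01227281],
       [  0.        ,   0.        ,   1.        ]]), 'origin': array([-0.00226315,  0.64713803,  0.49041239]), 'attitude': array([-0.26946186, -0.17905298,  0.52801007,  0.78519788])}
side {'K': array([[418.16227148,   0.        , 279.25074512],
       [  0.        , 418.16227148, 209.97549626],
       [  0.        ,   0.        ,   1.        ]]), 'origin': array([0.08093803, 0.9457825 , 0.716323  ]), 'attitude': array([-0.18405915, -0.10421457,  0.50119265,  0.83908729])}
wrist {'K': array([[320.4157447 ,   0.        , 283.9251196 ],
       [  0.        , 320.4157447 , 201.13985443],
       [  0.        ,   0.        ,   1.        ]]), 'origin': array([ 0.36023325, -0.57586481,  0.37242713]), 'attitude': array([ 0.84065472, -0.1181181 ,  0.07458107, -0.52324509])}
```

View pics/scene0.png

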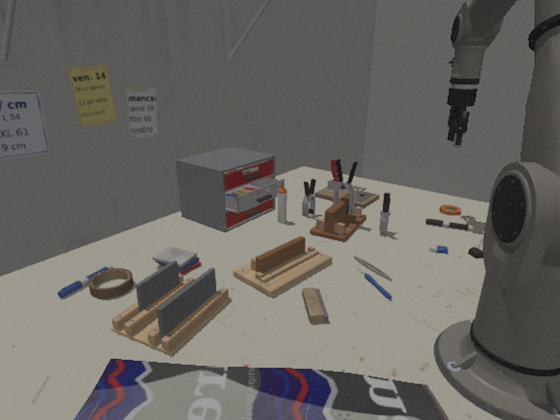

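View pics/side0.png

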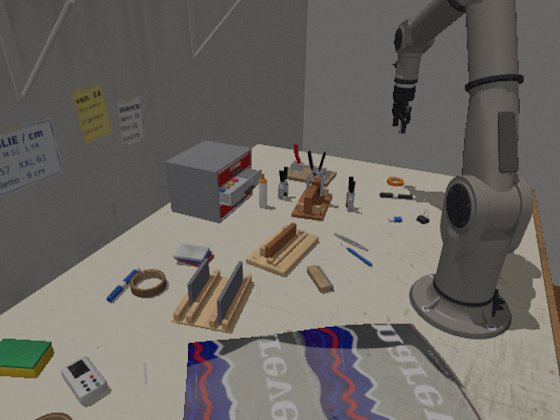

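The scene view shows the rack at (170,310) with two blades, the nearer one apparently longer. The jig is at (283,262), the rail at (340,218) with a clamp astride, the glue at (282,205), and other clamps at (308,197), (385,213) and (335,175). I'll enlarge these.

```bash
python3 - <<'E'
import cv2,numpy as np
s=cv2.imread('pics/scene0.png');d=cv2.imread('pics/side0.png')
def c(im,y,x,h,w):return cv2.resize(im[y:y+h,x:x+w],(400,300),interpolation=cv2.INTER_CUBIC)
a=np.vstack([np.hstack([c(s,150,265,105,140),c(d,140,245,105,140)]),np.hstack([c(s,225,105,165,220)[:, :],c(d,215,165,120,160)])])
cv2.imwrite('pics/crop1.png',a)
E
cat > h.py <<'E'
from station import *
import numpy as np,cv2
from scipy.spatial.transform import Rotation as R
def rot(q): return R.from_quat([q[1],q[2],q[3],q[0]]).as_matrix()
def ray(p,uv):
    u,v=uv;K=p["K"];d=np.array([(u-K[0,2])/K[0,0],-(v-K[1,2])/K[1,1],-1.])
    return p["origin"],rot(p["attitude"])@d
def onz(p,uv,z):
    o,d=ray(p,uv);return o+d*(z-o[2])/d[2]
def tri(p1,a,p2,b):
    o1,d1=ray(p1,a);o2,d2=ray(p2,b)
    t=np.linalg.lstsq(np.c_[d1,-d2],o2-o1,rcond=None)[0]
    x,y=o1+d1*t[0],o2+d2*t[1];return (x+y)/2,np.linalg.norm(x-y)
def px(p,X):
    c=rot(p["attitude"]).T@(np.asarray(X)-p["origin"]);K=p["K"]
    return K[0,0]*c[0]/-c[2]+K[0,2],K[1,1]*-c[1]/-c[2]+K[1,2]
E
```

```text
(no output)
```

View pics/crop1.png

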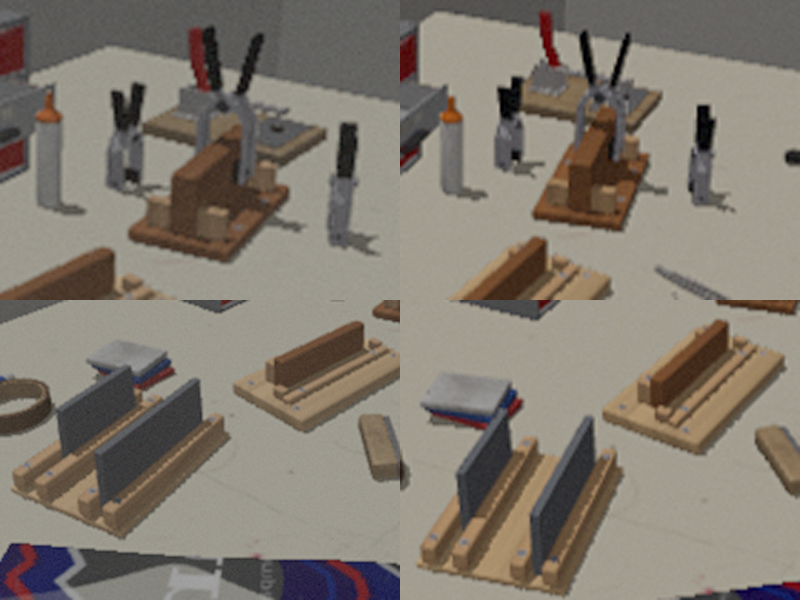

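Look-alike clamps in the scene view: (308,197) and (385,213) are small and stand free, (335,175) is red with a different shape, and (345,185) is large and astride the rail's plank. The crop confirms that the one on the plank is the largest and is the one meant. Of the two blades, the one nearer the robot is clearly longer. Now I'll get rough positions.

Run:
```python
from h import *
np.set_printoptions(precision=4,suppress=True)
s=camera_params("scene");d=camera_params("side")
for n,a,b in [("long near",(158.4,308.6),(218.6,301)),("long far",(214.5,269),(241.8,262.2)),
("short near",(138.5,282.3),(189.5,279.5)),("short far",(176.5,261.5),(208,259.5)),
("jig near",(256.3,254.2),(270.2,247)),("jig far",(304.1,237.1),(295.8,223.4)),("rail near",(325.2,209.5),(305.2,184.5)),("pivot",(343,186.4),(315,174.3)),("htopL",(338,160),(310,151)),("htopR",(356,162.5),(325,152))]:
    print(n,*tri(s,a,d,b))
print(onz(s,(281.5,221.8),0))
for n,a,z in [("long near",(158.4,308.6),.082),("long far",(214.5,269),.082),("short near",(138.5,282.3),.082),("short far",(176.5,261.5),.082)]: print(n,onz(s,a,z))
p=camera_params("wrist");print(rot(get_obs()["tool_rot"]).T@(p["origin"]-get_obs()["eef_pos"]), rot(get_obs()["tool_rot"]).T@rot(p["attitude"]))
print(rot(get_obs()["tool_rot"]))
```

```text
long near [0.504 0.331 0.084] 0.001388796446645463
long far [0.5315 0.1732 0.0803] 0.0007126641968691486
short near [0.6039 0.3016 0.0871] 0.004988194543949576
short far [0.6149 0.2038 0.083 ] 0.0001226189902070126
jig near [0.4875 0.0932 0.0939] 0.004120526948706831
jig far [ 0.4905 -0.0952  0.0648] 0.0005915613298576525
rail near [ 0.5491 -0.3059  0.078 ] 0.037565439721054014
pivot [ 0.5185 -0.3353  0.1309] 0.000947249710217497
htopL [ 0.5491 -0.3534  0.204 ] 0.003818191934005462
htopR [ 0.5032 -0.3802  0.1986] 0.004373738801789681
[ 0.6851 -0.2559  0.    ]
long near [0.5074 0.3286 0.082 ]
long far [0.5298 0.1746 0.082 ]
short near [0.6083 0.3004 0.082 ]
short far [0.6164 0.2026 0.082 ]
[ 0.0693  0.001  -0.142 ] [[ 0.0003  0.961   0.2765]
 [ 1.     -0.0003  0.0001]
 [ 0.0002  0.2765 -0.961 ]]
[[ 0.8975  0.4411 -0.0007]
 [ 0.4411 -0.8975  0.0012]
 [-0.0001 -0.0014 -1.    ]]
```

Triangulated sizes and heights fit: the long blade is 160 mm with its top at z≈0.082, and the pivot is at z≈0.13. Moving over the rack.

```bash
python3 -m jog '[{"x":0.029,"y":-0.031,"z":-0.02,"az":-0.14},{"x":0.06,"y":-0.065,"z":-0.06,"az":-0.28},{"x":0.09,"y":-0.1,"z":-0.08,"az":-0.42},{"x":0.122,"y":-0.135,"z":-0.08,"az":-0.56},{"x":0.155,"y":-0.17,"z":-0.08,"az":-0.7},{"x":0.188,"y":-0.205,"z":-0.08,"az":-0.84},{"x":0.222,"y":-0.24,"z":-0.08,"az":-0.98},{"x":0.256,"y":-0.275,"z":-0.08,"az":-1.12},{"x":0.289,"y":-0.309,"z":-0.08,"az":-1.262},{"x":0.289,"y":-0.309,"z":-0.08,"az":-1.262}]'
python3 - <<'E'
from h import *
o=get_obs();T=rot(o["tool_rot"]);print(o["q"],o["eef_pos"],T)
print(T.T@(np.array([.518,.252,.27])-o["eef_pos"]))
E
```

```text
[ 1.00590775  0.47760904  0.02236488  1.55620911 -0.01152131  1.10929296
 -0.08309004] [ 0.29751317 -0.60539558  0.23055663] [[ 8.97472572e-01  4.41069730e-01 -6.89359906e-04]
 [ 4.41070261e-01 -8.97471764e-01  1.20735931e-03]
 [-8.61514065e-05 -1.38762802e-03 -9.99999034e-01]]
[ 0.57604918 -0.67229299 -0.03856014]validation failed for argument at $[0]...
```

```bash
python3 -m jog '[{"x":0.029,"y":-0.031,"z":-0.02,"ax":0,"ay":0,"az":-0.14},{"x":0.06,"y":-0.065,"z":-0.06,"ax":0,"ay":0,"az":-0.28},{"x":0.09,"y":-0.1,"z":-0.08,"ax":0,"ay":0,"az":-0.42},{"x":0.122,"y":-0.135,"z":-0.08,"ax":0,"ay":0,"az":-0.56},{"x":0.155,"y":-0.17,"z":-0.08,"ax":0,"ay":0,"az":-0.7},{"x":0.188,"y":-0.205,"z":-0.08,"ax":0,"ay":0,"az":-0.84},{"x":0.222,"y":-0.24,"z":-0.08,"ax":0,"ay":0,"az":-0.98},{"x":0.256,"y":-0.275,"z":-0.08,"ax":0,"ay":0,"az":-1.12},{"x":0.289,"y":-0.309,"z":-0.08,"ax":0,"ay":0,"az":-1.262},{"x":0.289,"y":-0.309,"z":-0.08,"ax":0,"ay":0,"az":-1.262}]'
python3 - <<'E'
from h import *
o=get_obs();T=rot(o["tool_rot"]);print(o["q"],o["eef_pos"],T)
print(T.T@(np.array([.518,.252,.27])-o["eef_pos"]))
E
```

```text
t: 1.15
eef_pos: [0.4229, -0.1941, 0.3117]
tool_rot: [0.0, 0.648, 0.762, 0.001]
contact_force: [-0.1, -0.7, 0.5]
gripper_width: 1.002
grasp_force: 0.0
[ 0.68553899  0.0767072  -0.40702243  1.90879959  0.03109667  1.16161946
  0.42940488] [ 0.42291008 -0.19410696  0.31171227] [[-0.16145899  0.98687849  0.00135338]
 [ 0.98687862  0.16145696  0.00149727]
 [ 0.00125911  0.00157737 -0.99999796]]
[0.42484778 0.16580347 0.04250882]
```

```bash
python3 -m jog '[{"x":0.045,"y":0.022,"z":0,"ax":0,"ay":0,"az":0},{"x":0.09,"y":0.044,"z":0,"ax":0,"ay":0,"az":0},{"x":0.135,"y":0.066,"z":0,"ax":0,"ay":0,"az":0},{"x":0.182,"y":0.088,"z":0,"ax":0,"ay":0,"az":0},{"x":0.182,"y":0.088,"z":0,"ax":0,"ay":0,"az":0},{"x":0.182,"y":0.088,"z":0,"ax":0,"ay":0,"az":0}]'
python3 - <<'E'
from h import *
import json
p=camera_params("wrist");cv2.imwrite("pics/w1.png",read_camera("wrist")[:,:,::-1])
np.savez("w1.npz",**p);print(get_obs()["eef_pos"])
E
python3 -m jog '[{"x":0.045,"y":0,"z":0,"ax":0,"ay":0,"az":0},{"x":0.09,"y":0,"z":0,"ax":0,"ay":0,"az":0},{"x":0.135,"y":0.02,"z":0,"ax":0,"ay":0,"az":0},{"x":0.18,"y":0.04,"z":0.02,"ax":0,"ay":0,"az":0},{"x":0.22,"y":0.06,"z":0.04,"ax":0,"ay":0,"az":0},{"x":0.243,"y":0.078,"z":0.04,"ax":0,"ay":0,"az":0},{"x":0.243,"y":0.078,"z":0.04,"ax":0,"ay":0,"az":0},{"x":0.243,"y":0.078,"z":0.04,"ax":0,"ay":0,"az":0}]'
python3 - <<'E'
from h import *
p=camera_params("wrist");im=read_camera("wrist")[:,:,::-1];cv2.imwrite("pics/w2.png",im)
np.savez("w2.npz",**p);print(get_obs()["eef_pos"])
a=cv2.imread("pics/w1.png")
cv2.imwrite("pics/w12.png",np.vstack([a,im])[:, :])
E
python3 -c "
import cv2,numpy as np
a=cv2.imread('pics/w1.png');b=cv2.imread('pics/w2.png')
cv2.imwrite('pics/w12.png',cv2.resize(np.hstack([a[:, 80:480],b[:,80:480]]),(800,420)))"
```

```text
t: 1.75
eef_pos: [0.4811, -0.0072, 0.3111]
tool_rot: [-0.0, 0.652, 0.758, -0.0]
contact_force: [0.0, -0.0, 0.3]
gripper_width: 1.004
grasp_force: 0.0
[ 0.48081352 -0.00883485  0.3109646 ]
t: 2.6
eef_pos: [0.5229, 0.242, 0.2706]
tool_rot: [-0.0, 0.654, 0.757, -0.001]
contact_force: [-0.6, 0.0, 0.1]
gripper_width: 1.002
grasp_force: 0.0
[0.52287843 0.24132608 0.27090424]
```

View pics/w12.png

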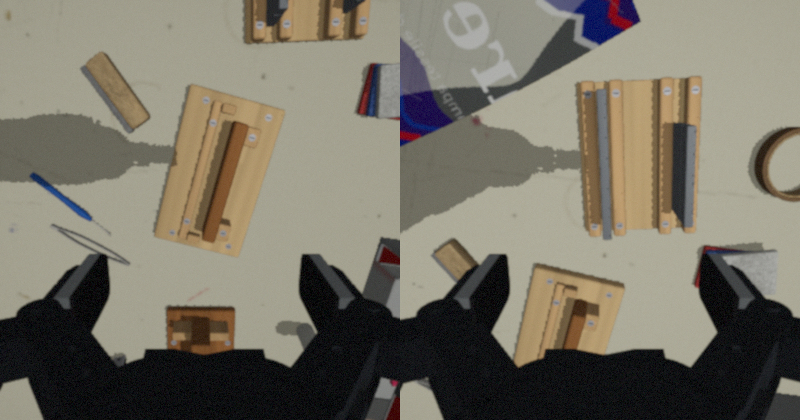

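w1 (left) shows the jig with the handle at crop (228,180), yawed about 15°, with its channel on the robot's side (left). w2 (right) shows the long blade's top edge at crop (600,165) and the short blade at (682,175). I'll fit both with masks.

Run:
```python
import cv2,numpy as np
a=cv2.imread('pics/w1.png');b=cv2.imread('pics/w2.png')
ha=cv2.cvtColor(a,40);hb=cv2.cvtColor(b,40)
print("w1 row180");print([(x,*ha[180,x]) for x in range(255,345,3)])
print("w2 row165");print([(x,*hb[165,x]) for x in range(258,310,2)])
```

```text
w1 row180
[(255, np.uint8(18), np.uint8(101), np.uint8(167)), (258, np.uint8(18), np.uint8(102), np.uint8(165)), (261, np.uint8(19), np.uint8(101), np.uint8(164)), (264, np.uint8(19), np.uint8(98), np.uint8(166)), (267, np.uint8(18), np.uint8(98), np.uint8(171)), (270, np.uint8(18), np.uint8(100), np.uint8(165)), (273, np.uint8(17), np.uint8(112), np.uint8(125)), (276, np.uint8(18), np.uint8(111), np.uint8(166)), (279, np.uint8(17), np.uint8(108), np.uint8(173)), (282, np.uint8(17), np.uint8(107), np.uint8(158)), (285, np.uint8(19), np.uint8(103), np.uint8(159)), (288, np.uint8(17), np.uint8(104), np.uint8(105)), (291, np.uint8(19), np.uint8(111), np.uint8(103)), (294, np.uint8(18), np.uint8(115), np.uint8(102)), (297, np.uint8(14), np.uint8(146), np.uint8(61)), (300, np.uint8(15), np.uint8(168), np.uint8(109)), (303, np.uint8(13), np.uint8(156), np.uint8(124)), (306, np.uint8(14), np.uint8(157), np.uint8(127)), (309, np.uint8(15), np.uint8(158), np.uint8(131)), (312, np.uint8(16), np.uint8(122), np.uint8(134)), (315, np.uint8(18), np.uint8(97), np.uint8(171)), (318, np.uint8(18), np
[... 1054 characters left out ...]
int8(103), np.uint8(16), np.uint8(115)), (284, np.uint8(101), np.uint8(17), np.uint8(120)), (286, np.uint8(100), np.uint8(13), np.uint8(120)), (288, np.uint8(25), np.uint8(15), np.uint8(104)), (290, np.uint8(18), np.uint8(103), np.uint8(116)), (292, np.uint8(17), np.uint8(113), np.uint8(154)), (294, np.uint8(17), np.uint8(106), np.uint8(185)), (296, np.uint8(18), np.uint8(104), np.uint8(189)), (298, np.uint8(18), np.uint8(104), np.uint8(189)), (300, np.uint8(18), np.uint8(106), np.uint8(188)), (302, np.uint8(17), np.uint8(106), np.uint8(180)), (304, np.uint8(18), np.uint8(101), np.uint8(176)), (306, np.uint8(18), np.uint8(96), np.uint8(184)), (308, np.uint8(19), np.uint8(96), np.uint8(184))]
```

Run:
```python
from h import *
np.set_printoptions(precision=4,suppress=True)
def ld(n): return dict(np.load(n))
p1,p2=ld('w1.npz'),ld('w2.npz')
a=cv2.imread('pics/w1.png');b=cv2.imread('pics/w2.png')
def big(m,x0,x1,y0,y1):
    z=np.zeros_like(m);z[y0:y1,x0:x1]=m[y0:y1,x0:x1]
    z=cv2.morphologyEx(z,cv2.MORPH_OPEN,np.ones((3,3)))
    c=max(cv2.findContours(z,0,1)[0],key=cv2.contourArea);return cv2.minAreaRect(c)
def show(p,r,z):
    P=np.array([onz(p,q,z) for q in cv2.boxPoints(r)]);e=[np.linalg.norm(P[i]-P[i-1]) for i in (1,2)]
    i=int(np.argmax(e));d=(P[1]-P[0]) if i==0 else (P[2]-P[1]);d*=np.sign(d[1])
    print(r,P.mean(0),e,"yaw of y-axis-90:",np.degrees(np.arctan2(d[1],d[0]))-90);return P
h=cv2.cvtColor(a,40);m=((h[...,1]>135)&(h[...,2]>90)).astype(np.uint8)*255
P=show(p1,big(m,270,350,110,255),.060)
h=cv2.cvtColor(b,40);m=((h[...,1]<50)&(h[...,2]<140)).astype(np.uint8)*255
Q=show(p2,big(m,268,300,84,244),.082)
# height check with scene camera
s=camera_params("scene")
print(P);print([px(s,q) for q in P])
print(Q);print([px(s,q) for q in Q])
o=get_obs();T=rot(o["tool_rot"]);print(o["eef_pos"],T)
```

```text
((304.8975830078125, 181.9082794189453), (13.319671630859375, 122.35762786865234), 16.284923553466797) [ 0.5089 -0.0261  0.06  ] [np.float64(0.15620794642760066), np.float64(0.01599420436269022)] yaw of y-axis-90: -6.6614335521829275
((283.71197509765625, 164.01107788085938), (150.35037231445312, 10.184778213500977), 87.79740142822266) [0.5209 0.2504 0.082 ] [np.float64(0.009930920833711037), np.float64(0.15798002009519557)] yaw of y-axis-90: 10.803074050164426
[[ 0.4915 -0.1025  0.06  ]
 [ 0.5096  0.0526  0.06  ]
 [ 0.5254  0.0506  0.06  ]
 [ 0.509  -0.1053  0.06  ]]
[(np.float64(305.4482660970224), np.float64(237.62471553295282)), (np.float64(260.5377715041326), np.float64(258.7536034863866)), (np.float64(255.8318098973447), np.float64(256.368065109104)), (np.float64(300.3931412623688), np.float64(235.43326875132368))]
[[0.5015 0.3271 0.082 ]
 [0.5113 0.3289 0.082 ]
 [0.5409 0.1738 0.082 ]
 [0.5298 0.1716 0.082 ]]
[(np.float64(161.17252563803265), np.float64(309.45588658249454)), (np.float64(156.83122240909495), np.float64(307.85793050418874)), (np.float64(211.05774703752627), np.float64(267.1467373977815)), (np.float64(215.5500952076742), np.float64(268.4178343248287))]
[0.5229 0.2413 0.2709] [[-0.1445  0.9895 -0.0006]
 [ 0.9895  0.1445 -0.0016]
 [-0.0015 -0.0008 -1.    ]]
```

Measured sizes match (160×10 blade, 160×18 handle). Descending over the blade.

```bash
python3 -m jog '[{"x":0.005,"y":0,"z":0.04,"ax":0,"ay":0,"az":-0.044},{"x":0.0093,"y":-0.0007,"z":0.08,"ax":0,"ay":0,"az":-0.044},{"x":0.0093,"y":-0.0007,"z":0.115,"ax":0,"ay":0,"az":-0.044},{"x":0.0093,"y":-0.0007,"z":0.135,"ax":0,"ay":0,"az":-0.044},{"x":0.0093,"y":-0.0007,"z":0.135,"ax":0,"ay":0,"az":-0.044},{"x":0.0093,"y":-0.0007,"z":0.135,"ax":0,"ay":0,"az":-0.044}]'
python3 - <<'E'
from h import *
np.set_printoptions(precision=4,suppress=True)
o=get_obs();T=rot(o["tool_rot"]);p=camera_params("wrist");b=read_camera("wrist")[:,:,::-1]
cv2.imwrite("pics/w3.png",b)
print(o["eef_pos"],np.degrees(np.arctan2(T[1,1],T[0,1])),T[2],T.T@(np.array([.5209,.2504,.056])-o["eef_pos"]))
h=cv2.cvtColor(b,40);m=((h[...,1]<60)&(h[...,2]<150)).astype(np.uint8)*255
q=px(p,[.5209,.2504,.082]);print(q)
for y in (-.05,-.03,-.01,.01):  # blade edges on rows
    X=np.array([.5209,.2504,.082])+y*np.array([-np.sin(.1885),np.cos(.1885),0])
    u,v=px(p,X);v=int(round(v));u=int(u)
    if not 0<=v<420: continue
    r=m[v,u-40:u+40];w=np.where(r)[0]+u-40;print(u,v,w.min() if len(w) else 0,w.max() if len(w) else 0,len(w), 'off mm',1000*(onz(p,(w.mean(),v),.082)-X)[:2] if len(w) else 0)
E
```

```text
t: 3.25
eef_pos: [0.521, 0.2514, 0.1372]
tool_rot: [0.001, 0.637, 0.771, 0.0]
contact_force: [0.5, 0.6, 0.9]
gripper_width: 0.998
grasp_force: 0.0
[0.521  0.2514 0.1372] 10.868944970830135 [-0.0008  0.0007 -1.    ] [-0.0009 -0.0003  0.0812]
(np.float64(284.3690631834567), np.float64(220.5323953262453))
284 288 263 291 20 off mm [-3.7752 -0.3772]
284 262 252 291 16 off mm [-1.5672 -0.0622]
284 235 251 292 16 off mm [-0.9279 -0.3047]
284 206 249 291 16 off mm [-2.6805 -0.6134]
```

Well aligned. Going down and gripping.

```bash
python3 -m jog '[{"x":-0.0009,"y":0,"z":0.03,"ax":0,"ay":0,"az":0},{"x":-0.0009,"y":0,"z":0.06,"ax":0,"ay":0,"az":0},{"x":-0.0009,"y":0,"z":0.08,"ax":0,"ay":0,"az":0},{"x":-0.0009,"y":0,"z":0.08,"ax":0,"ay":0,"az":0}]' && python3 -m jog '[{"x":0,"y":0,"z":0,"ax":0,"ay":0,"az":0},{"x":0,"y":0,"z":0,"ax":0,"ay":0,"az":0},{"x":0,"y":0,"z":0,"ax":0,"ay":0,"az":0},{"x":0,"y":0,"z":0,"ax":0,"ay":0,"az":0},{"x":0,"y":0,"z":0,"ax":0,"ay":0,"az":0},{"x":0,"y":0,"z":0,"ax":0,"ay":0,"az":0},{"x":0,"y":0,"z":0,"ax":0,"ay":0,"az":0},{"x":0,"y":0,"z":0,"ax":0,"ay":0,"az":0}]' 0 50
```

```text
t: 3.7
eef_pos: [0.5201, 0.2509, 0.0556]
tool_rot: [-0.0, 0.636, 0.771, -0.001]
contact_force: [-0.4, -0.5, -0.5]
gripper_width: 0.998
grasp_force: 0.0
t: 4.5
eef_pos: [0.521, 0.2522, 0.0569]
tool_rot: [0.0, 0.636, 0.772, 0.0]
contact_force: [-0.2, -0.8, 5.5]
gripper_width: 0.101
grasp_force: 49.8
```

The blade is gripped. Lifting it and carrying it to above the jig.

```bash
python3 -m jog '[{"x":0,"y":0,"z":-0.02,"ax":0,"ay":0,"az":0},{"x":0,"y":0,"z":-0.055,"ax":0,"ay":0,"az":0},{"x":0,"y":0,"z":-0.09,"ax":0,"ay":0,"az":0},{"x":-0.02,"y":-0.006,"z":-0.12,"ax":0,"ay":0,"az":0.03},{"x":-0.06,"y":-0.018,"z":-0.133,"ax":0,"ay":0,"az":0.07},{"x":-0.1,"y":-0.03,"z":-0.133,"ax":0,"ay":0,"az":0.12},{"x":-0.14,"y":-0.042,"z":-0.133,"ax":0,"ay":0,"az":0.17},{"x":-0.18,"y":-0.054,"z":-0.133,"ax":0,"ay":0,"az":0.22},{"x":-0.22,"y":-0.066,"z":-0.133,"ax":0,"ay":0,"az":0.26},{"x":-0.255,"y":-0.076,"z":-0.133,"ax":0,"ay":0,"az":0.3},{"x":-0.2663,"y":-0.0791,"z":-0.133,"ax":0,"ay":0,"az":0.306},{"x":-0.2663,"y":-0.0791,"z":-0.133,"ax":0,"ay":0,"az":0.306}]' && python3 -m jog '[{"x":0,"y":0,"z":0,"ax":0,"ay":0,"az":0},{"x":0,"y":0,"z":0,"ax":0,"ay":0,"az":0}]'
python3 - <<'E'
from h import *
np.set_printoptions(precision=4,suppress=True)
o=get_obs();T=rot(o["tool_rot"]);p=camera_params("wrist");b=read_camera("wrist")[:,:,::-1]
cv2.imwrite("pics/w4.png",b);np.savez("w4.npz",**p)
print(o["eef_pos"],np.degrees(np.arctan2(T[1,1],T[0,1])),T)
E
```

```text
t: 5.7
eef_pos: [0.493, -0.0265, 0.1889]
tool_rot: [-0.0, 0.747, 0.664, -0.001]
contact_force: [-0.2, 0.5, -1.6]
gripper_width: 0.104
grasp_force: 49.0
t: 5.9
eef_pos: [0.4937, -0.0223, 0.1893]
tool_rot: [-0.0, 0.745, 0.667, 0.0]
contact_force: [0.3, 1.1, -2.0]
gripper_width: 0.106
grasp_force: 49.0
[ 0.4937 -0.0223  0.1893] -6.343219684182925 [[ 0.1105  0.9939  0.0001]
 [ 0.9939 -0.1105  0.001 ]
 [ 0.001  -0.     -1.    ]]
```

View pics/w4.png

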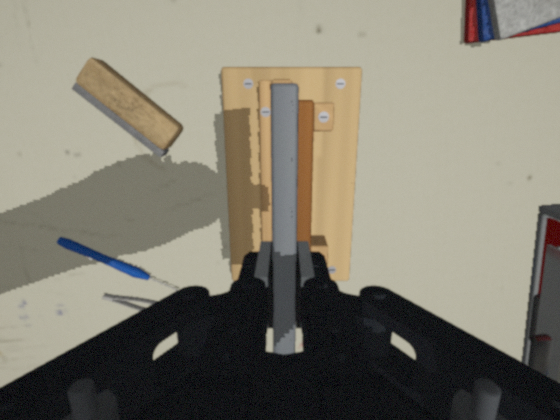

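w4 shows the held blade (col 285) above the jig. The handle's back edge is at col ~313 (rows 100–240), and the board edges are at col ~225 and ~357. I'll use these to refine the jig's pose.

Run:
```python
from h import *
np.set_printoptions(precision=4,suppress=True)
p=dict(np.load('w4.npz'));b=cv2.imread('pics/w4.png');h=cv2.cvtColor(b,40).astype(int)
S=cv2.GaussianBlur(h[...,1].astype(np.float32),(5,5),0)
def fit(rows,x0,x1,sgn,z,name):
    P=[]
    for v in rows:
        g=sgn*np.diff(S[v,x0:x1]);u=x0+np.argmax(g)+.5;P.append(onz(p,(u,v),z)[:2])
    P=np.array(P);vx,vy,cx,cy=cv2.fitLine(P.astype(np.float32),cv2.DIST_HUBER,0,.001,.001).ravel()
    d=np.array([vx,vy])*np.sign(vy);n=np.array([-d[1],d[0]])
    print(name,"yaw",np.degrees(np.arctan2(-d[0],d[1])),"pt",cx,cy,"resid",np.abs((P-[cx,cy])@n).max());return np.array([cx,cy]),d
R_=fit(range(80,230,6),335,375,-1,.018,"board R")
H=fit(list(range(135,230,5)),303,325,-1,.060,"handle back")
F=fit(range(110,230,6),290,306,1,.060,"blade/handle")
L=fit([75,80,85,90],205,240,1,.018,"board L")
# ends
for u in (305,308,311):
    g=np.diff(S[90:112,u]);print("handle +y end",onz(p,(u,90+np.argmax(g)+.5),.060))
d=H[1];n=np.array([-d[1],d[0]])  # toward robot
e=onz(p,(308,100.5),.060)[:2]
c=H[0]+d*((e-H[0])@d-.08) # back edge at y=0
hx=c+n*.018
print("glue face mid from handle",hx)
d=R_[1];n=np.array([-d[1],d[0]]);print("board R -> glue face x offset", (R_[0]-c)@n, "expect",-.065+.018,"L",(L[0]-c)@n,"exp",.083)
# blade bottom/top in hand
print("blade yaw in hand & centre:")
t=[]
for v in range(110,235,6):
    r=S[v];u0=next(u for u in range(285,262,-1) if S[v,u]>60);u1=next((u for u in range(285,310) if S[v,u]>60));t.append(onz(p,((u0+u1)/2,v),.189+.026)[:2])
t=np.array(t);vx,vy,cx,cy=cv2.fitLine(t.astype(np.float32),cv2.DIST_HUBER,0,.001,.001).ravel();print(np.degrees(np.arctan2(-vx/vy,1)),cx,cy)
print("blade +y end",onz(p,(285,84),.215),"-y end",onz(p,(285,354),.215))
```

```text
board R yaw -6.416707 pt 0.5662429 -0.008723603 resid 0.023475342162384075
handle back yaw -6.3870163 pt 0.517108 -0.02640252 resid 0.0004417847882772112
blade/handle yaw -6.348965 pt 0.50847125 0.008750001 resid 0.0005184631075762931
board L yaw -4.5549684 pt 0.4462463 0.07588828 resid 0.0002762489158150811
handle +y end [0.5189 0.0517 0.06  ]
handle +y end [0.5213 0.0514 0.06  ]
handle +y end [0.5237 0.0504 0.06  ]
glue face mid from handle [ 0.4989 -0.0274]
board R -> glue face x offset -0.04684972055939622 expect -0.047 L 0.08185123830673142 exp 0.083
blade yaw in hand & centre:Traceback (most recent call last):
  File "<stdin>", line 29, in <module>
StopIteration
```

Run:
```python
from h import *
np.set_printoptions(precision=4,suppress=True)
p=dict(np.load('w4.npz'));o=get_obs();T=rot(o["tool_rot"])
a,b=onz(p,(285,84),.215),onz(p,(285,354),.215);print(a,b,np.linalg.norm(a-b),"centre-TCP in tool",T.T@((a+b)/2-o["eef_pos"]))
print(o["eef_pos"],T.T@(np.array([.4924,-.0267,.075])-o["eef_pos"]))
```

```text
[0.5024 0.0542 0.215 ] [ 0.4902 -0.0564  0.215 ] 0.11131230799119984 centre-TCP in tool [ 0.0215  0.0002 -0.0257]
[ 0.4938 -0.0225  0.1893] [-0.0045 -0.0009  0.1143]
```

```bash
python3 -m jog '[{"x":-0.002,"y":-0.001,"z":0.03,"ax":0,"ay":0,"az":0},{"x":-0.002,"y":-0.001,"z":0.06,"ax":0,"ay":0,"az":0},{"x":-0.002,"y":-0.001,"z":0.09,"ax":0,"ay":0,"az":0},{"x":-0.002,"y":-0.001,"z":0.108,"ax":0,"ay":0,"az":0},{"x":-0.002,"y":-0.001,"z":0.108,"ax":0,"ay":0,"az":0},{"x":-0.002,"y":-0.001,"z":0.108,"ax":0,"ay":0,"az":0}]'
python3 - <<'E'
from h import *
np.set_printoptions(precision=4,suppress=True)
o=get_obs();T=rot(o["tool_rot"]);print(T,np.degrees(np.arctan2(T[1,1],T[0,1])))
print(o["eef_pos"],T.T@(np.array([.4924,-.0267,.067])-o["eef_pos"]),o["contact_force"])
E
```

```text
t: 6.55
eef_pos: [0.4927, -0.0252, 0.0816]
tool_rot: [-0.0, 0.746, 0.666, 0.0]
contact_force: [0.2, 1.2, -1.4]
gripper_width: 0.105
grasp_force: 48.9
[[ 0.112   0.9937 -0.0001]
 [ 0.9937 -0.112   0.0006]
 [ 0.0006 -0.0001 -1.    ]] -6.430663893984148
[ 0.4927 -0.0252  0.0816] [-0.0015 -0.0001  0.0146] [ 0.193   1.1627 -1.3719]
```

```bash
python3 -m jog '[{"x":0.001,"y":0,"z":0.006,"ax":0,"ay":0,"az":0},{"x":0.001,"y":0,"z":0.011,"ax":0,"ay":0,"az":0},{"x":0.001,"y":0,"z":0.014,"ax":0,"ay":0,"az":0},{"x":0.001,"y":0,"z":0.015,"ax":0,"ay":0,"az":0},{"x":0.001,"y":0,"z":0.015,"ax":0,"ay":0,"az":0},{"x":0.001,"y":0,"z":0.015,"ax":0,"ay":0,"az":0}]'
```

```text
t: 7.15
eef_pos: [0.4927, -0.0254, 0.0669]
tool_rot: [0.0, 0.746, 0.666, 0.0]
contact_force: [-1.9, -0.0, 5.9]
gripper_width: 0.104
grasp_force: 49.9
```

```bash
python3 -m jog '[{"x":0,"y":0,"z":0,"ax":0,"ay":0,"az":0},{"x":0,"y":0,"z":0,"ax":0,"ay":0,"az":0},{"x":0,"y":0,"z":0,"ax":0,"ay":0,"az":0},{"x":0,"y":0,"z":0,"ax":0,"ay":0,"az":0}]' 0.5 && python3 -m jog '[{"x":0,"y":0,"z":-0.01,"ax":0,"ay":0,"az":0},{"x":0,"y":0,"z":-0.04,"ax":0,"ay":0,"az":0},{"x":0,"y":0,"z":-0.08,"ax":0,"ay":0,"az":0},{"x":0,"y":0,"z":-0.12,"ax":0,"ay":0,"az":0},{"x":0,"y":0,"z":-0.16,"ax":0,"ay":0,"az":0},{"x":-0.02,"y":0,"z":-0.2,"ax":0,"ay":0,"az":0},{"x":-0.03,"y":0,"z":-0.22,"ax":0,"ay":0,"az":0},{"x":-0.03,"y":0,"z":-0.22,"ax":0,"ay":0,"az":0}]'
python3 - <<'E'
from h import *
np.set_printoptions(precision=4,suppress=True)
p=camera_params("wrist");b=read_camera("wrist")[:,:,::-1];d=read_camera("side")[:,:,::-1];np.savez("w5.npz",**p)
cv2.imwrite("pics/w5.png",b)
cv2.imwrite("pics/v5.png",np.hstack([cv2.resize(b[40:340,150:410],(400,461)),cv2.resize(d[205:290,230:330],(400,340)) if 0 else cv2.resize(d[190:290,235:322],(400,461))]))
o=get_obs();T=rot(o["tool_rot"]);print(o["eef_pos"],T)
E
```

```text
t: 7.55
eef_pos: [0.4925, -0.0254, 0.0662]
tool_rot: [-0.0, 0.746, 0.666, 0.0]
contact_force: [0.5, 0.3, -0.3]
gripper_width: 0.502
grasp_force: 0.0
t: 8.35
eef_pos: [0.4907, -0.0566, 0.2902]
tool_rot: [0.003, 0.747, 0.665, 0.002]
contact_force: [0.6, 0.1, -0.6]
gripper_width: 0.498
grasp_force: 0.0
[ 0.4889 -0.0551  0.2867] [[ 0.1142  0.9935  0.0008]
 [ 0.9935 -0.1142 -0.0002]
 [-0.0001  0.0008 -1.    ]]
```

View pics/v5.png

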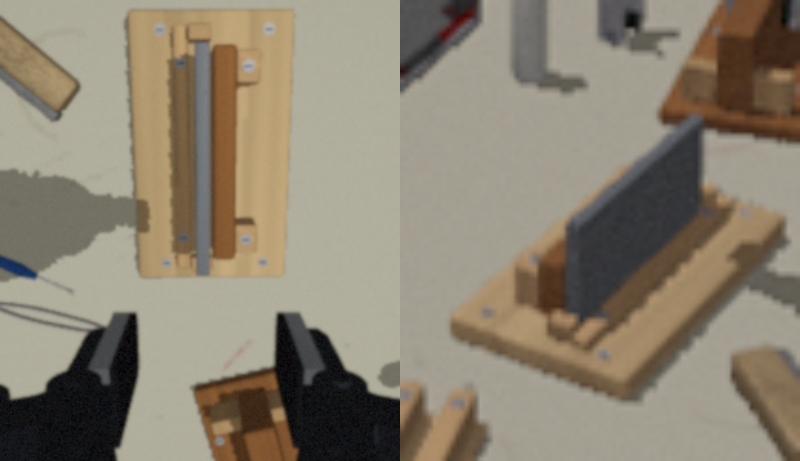

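w5 and the side view show the blade standing upright in the channel right beside the handle. Next I'll look at the clamp from above, with the gripper fully open.

```bash
python3 -m jog '[{"x":-0.02,"y":0.005,"z":-0.02,"ax":0,"ay":0,"az":-0.06},{"x":-0.06,"y":0.014,"z":-0.045,"ax":0,"ay":0,"az":-0.14},{"x":-0.1,"y":0.023,"z":-0.06,"ax":0,"ay":0,"az":-0.22},{"x":-0.14,"y":0.032,"z":-0.06,"ax":0,"ay":0,"az":-0.32},{"x":-0.18,"y":0.042,"z":-0.06,"ax":0,"ay":0,"az":-0.42},{"x":-0.22,"y":0.051,"z":-0.06,"ax":0,"ay":0,"az":-0.52},{"x":-0.25,"y":0.058,"z":-0.06,"ax":0,"ay":0,"az":-0.6},{"x":-0.27,"y":0.062,"z":-0.06,"ax":0,"ay":0,"az":-0.637},{"x":-0.27,"y":0.062,"z":-0.06,"ax":0,"ay":0,"az":-0.637},{"x":-0.27,"y":0.062,"z":-0.06,"ax":0,"ay":0,"az":-0.637}]' 1
python3 - <<'E'
from h import *
np.set_printoptions(precision=4,suppress=True)
p=camera_params("wrist");b=read_camera("wrist")[:,:,::-1];np.savez("w6.npz",**p)
cv2.imwrite("pics/w6.png",b)
o=get_obs();T=rot(o["tool_rot"]);print(o["eef_pos"],T,o["q"])
E
```

```text
t: 9.45
eef_pos: [0.5199, -0.3292, 0.3447]
tool_rot: [-0.001, 0.5, 0.866, 0.001]
contact_force: [0.2, 1.4, 0.1]
gripper_width: 0.995
grasp_force: 0.0
[ 0.5202 -0.3285  0.3452] [[-0.5008  0.8656 -0.0014]
 [ 0.8656  0.5008  0.002 ]
 [ 0.0025 -0.0001 -1.    ]] [ 0.8494  0.3432 -0.5129  1.5291  0.17    1.3162  0.8428]
```

View pics/w6.png

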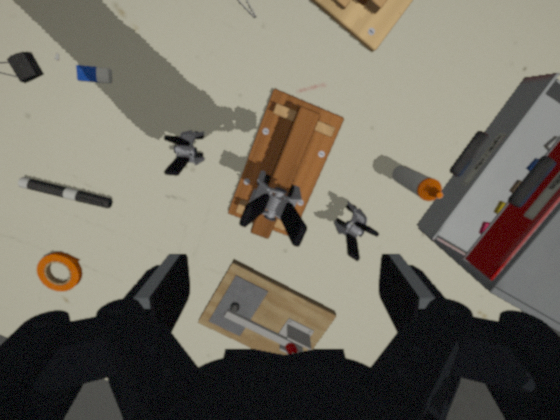

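w6 shows the clamp astride the plank at about (276,200), with small clamps at (185,150) and (353,225) and the glue nozzle at (428,188). The rail is turned about 22° further in the image. I'll measure with the board contour and the black handles.

```bash
python3 - <<'E'
from h import *
np.set_printoptions(precision=4,suppress=True)
p=dict(np.load('w6.npz'));b=cv2.imread('pics/w6.png');h=cv2.cvtColor(b,40)
def comps(m,box,k):
    x0,x1,y0,y1=box;z=np.zeros_like(m);z[y0:y1,x0:x1]=m[y0:y1,x0:x1];z=cv2.morphologyEx(z,cv2.MORPH_OPEN,np.ones((2,2)))
    return sorted(cv2.findContours(z,0,1)[0],key=cv2.contourArea)[::-1][:k]
m=((h[...,1]>110)&(h[...,0]<17)).astype(np.uint8)*255
c=comps(m,(215,360,80,258),1)[0]
r=cv2.minAreaRect(c);print("board",r);P=np.array([onz(p,q,.014) for q in cv2.boxPoints(r)]);print(P,np.linalg.norm(P[1]-P[0]),np.linalg.norm(P[2]-P[1]))
print("hull",cv2.approxPolyDP(cv2.convexHull(c),3,True).reshape(-1,2).tolist())
m=(h[...,2]<50).astype(np.uint8)*255
for c in comps(m,(232,315,165,255),3):
    print(cv2.contourArea(c),cv2.approxPolyDP(cv2.convexHull(c),2,True).reshape(-1,2).tolist())
print("V/S samples across plank row 130:",[(x,int(h[130,x,1]),int(h[130,x,2])) for x in range(255,340,4)])
E
python3 -c "
import cv2
b=cv2.imread('pics/w6.png')[80:260,200:360]
cv2.imwrite('pics/w6c.png',cv2.resize(b,None,fx=3.3,fy=3.3,interpolation=2))"
```

```text
board ((285.2758483886719, 164.81033325195312), (75.39230346679688, 131.65798950195312), 21.801406860351562)
[[ 0.4826 -0.4467  0.014 ]
 [ 0.4598 -0.2529  0.014 ]
 [ 0.5651 -0.2359  0.014 ]
 [ 0.6002 -0.4327  0.014 ]] 0.1950840536233827 0.1066401804458764
hull [[343, 119], [301, 217], [241, 218], [230, 213], [275, 91]]
553.0 [[287, 204], [293, 206], [306, 228], [299, 245], [294, 244], [282, 219]]
412.0 [[268, 195], [269, 200], [264, 212], [254, 221], [242, 225], [247, 206]]
40.5 [[270, 176], [271, 180], [267, 185], [265, 179]]
V/S samples across plank row 130: [(255, 31, 165), (259, 147, 128), (263, 21, 149), (267, 7, 151), (271, 153, 142), (275, 153, 80), (279, 166, 77), (283, 150, 78), (287, 154, 73), (291, 163, 97), (295, 153, 138), (299, 169, 136), (303, 161, 135), (307, 155, 133), (311, 161, 136), (315, 130, 139), (319, 111, 166), (323, 107, 178), (327, 108, 173), (331, 111, 163), (335, 148, 143), (339, 59, 152)]
```

View pics/w6c.png

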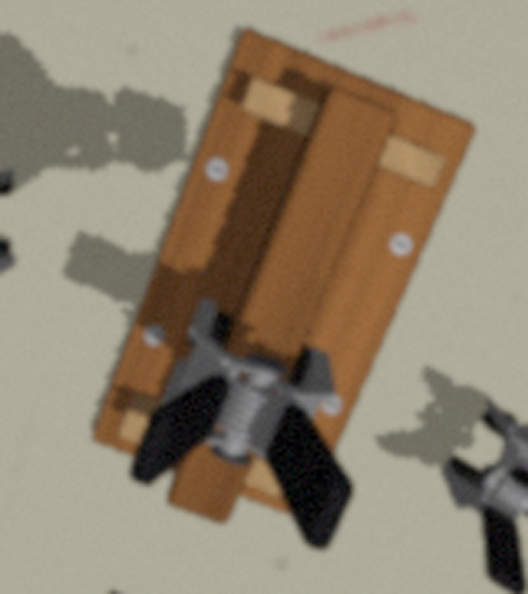

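Run:
```python
from h import *
np.set_printoptions(precision=4,suppress=True)
p=dict(np.load('w6.npz'))
l,r=onz(p,(244.5,215.5),.206),onz(p,(302.5,236.5),.206)
print(l,r,"sep",np.linalg.norm(l-r),"mid",(l+r)/2,"yaw",np.degrees(np.arctan2(*(r-l)[1::-1])))
c=lambda x,y:(200+x/3.3,80+y/3.3)
# plank top edges z=.08: +y end corners and -y end corners
q=[onz(p,c(*u),.08) for u in [(330,90),(395,112),(168,500),(225,522)]]
print(np.array(q),"len",np.linalg.norm(q[0]-q[2]),"w",np.linalg.norm(q[0]-q[1]),"yaws",[np.degrees(np.arctan2(-(a-b)[0],(a-b)[1])) for a,b in((q[0],q[2]),(q[1],q[3]))])
print("plank centre",np.mean(q,0))
# pivot body ends (silver spring cylinder) at z .124
e=[onz(p,c(*u),.124) for u in [(260,365),(232,452)]];print("spring",e,np.mean(e,0))
s=camera_params("scene");d=camera_params("side")
# height of handle tops: wrist + scene
for n,w,sc in (("L/R",(244.5,215.5),(338,161)),("L/R",(302.5,236.5),(356.5,162.5)),("sw",(244.5,215.5),(356.5,162.5)),("sw",(302.5,236.5),(338,161))): print(n,*tri(p,w,s,sc))
print("small clamps",onz(p,(185,150),.06),onz(p,(353,225),.06),"glue",onz(p,(428,188),.13))
o=get_obs();T=rot(o["tool_rot"])
```

```text
[ 0.4999 -0.3694  0.206 ] [ 0.557  -0.3605  0.206 ] sep 0.05775437389757165 mid [ 0.5284 -0.365   0.206 ] yaw 8.877145647372195
[[ 0.5    -0.2575  0.08  ]
 [ 0.5249 -0.2522  0.08  ]
 [ 0.5251 -0.4299  0.08  ]
 [ 0.5501 -0.4266  0.08  ]] len 0.1741308739218311 w 0.02547958120818403 yaws [np.float64(8.292361752892734), np.float64(8.235811332845891)]
plank centre [ 0.525  -0.3416  0.08  ]
spring [array([ 0.5246, -0.3514,  0.124 ]), array([ 0.5319, -0.3847,  0.124 ])] [ 0.5283 -0.368   0.124 ]
L/R [ 0.5217 -0.355   0.2061] 0.051781045505151876
L/R [ 0.5321 -0.3742  0.1981] 0.05782470867754952
sw [ 0.4998 -0.3722  0.1991] 0.0011911830453029896
sw [ 0.5581 -0.3644  0.196 ] 0.0032340001432203122
small clamps [ 0.3965 -0.3798  0.06  ] [ 0.6475 -0.3568  0.06  ] glue [ 0.6703 -0.262   0.13  ]
```

The clamp is confirmed: yaw 8.4°, pivot ≈ (0.528,-0.367), handle tops z≈0.20. Aligning above it.

```bash
python3 -m jog '[{"x":-0.02,"y":-0.006,"z":0.02,"ax":0,"ay":0,"az":0.12},{"x":-0.0374,"y":-0.0123,"z":0.05,"ax":0,"ay":0,"az":0.25},{"x":-0.0374,"y":-0.0123,"z":0.08,"ax":0,"ay":0,"az":0.378},{"x":-0.0374,"y":-0.0123,"z":0.1,"ax":0,"ay":0,"az":0.378},{"x":-0.0374,"y":-0.0123,"z":0.1,"ax":0,"ay":0,"az":0.378},{"x":-0.0374,"y":-0.0123,"z":0.1,"ax":0,"ay":0,"az":0.378},{"x":-0.0374,"y":-0.0123,"z":0.1,"ax":0,"ay":0,"az":0.378}]'
python3 - <<'E'
from h import *
np.set_printoptions(precision=4,suppress=True)
p=camera_params("wrist");o=get_obs();b=read_camera("wrist")[:,:,::-1];np.savez("w7.npz",**p)
cv2.imwrite("pics/w7.png",b)
T=rot(o["tool_rot"]);print(o["eef_pos"],np.degrees(np.arctan2(T[1,1],T[0,1])),T[:,2],T.T@(np.array([.5283,-.367,.155])-o["eef_pos"]))
E
```

```text
t: 10.2
eef_pos: [0.5291, -0.3685, 0.2482]
tool_rot: [0.001, 0.654, 0.757, 0.0]
contact_force: [-0.1, -0.2, 0.0]
gripper_width: 1.001
grasp_force: 0.0
[ 0.5291 -0.3685  0.2482] 8.376447789853842 [ 0.0024 -0.0012 -1.    ] [ 0.0018 -0.0008  0.0932]
```

View pics/w7.png

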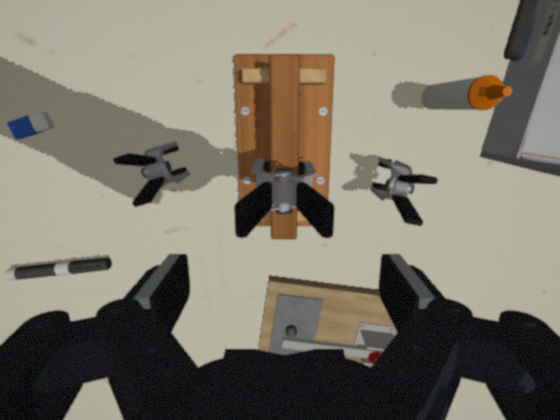

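w7 shows the clamp centred at col 284 with its handles symmetric (outer tops at (236,219) and (333,219)), square to the fingers. A quick along-plank check follows, then descend.

Run:
```python
from h import *
p=dict(np.load('w7.npz'));l,r=onz(p,(236,219),.206),onz(p,(333,219),.206);print(l,r,(l+r)/2,np.linalg.norm(l-r),px(p,[.5283,-.367,.206]))
```

```text
[ 0.49918626 -0.3682172   0.206     ] [ 0.55753093 -0.35966016  0.206     ] [ 0.52835859 -0.36393868  0.206     ] 0.05896883218433317 (np.float64(283.690149951187), np.float64(223.6753459833152))
```

```bash
python3 -m jog '[{"x":0.0025,"y":-0.0008,"z":0.02,"ax":0,"ay":0,"az":0},{"x":0.0025,"y":-0.0008,"z":0.045,"ax":0,"ay":0,"az":0},{"x":0.0025,"y":-0.0008,"z":0.07,"ax":0,"ay":0,"az":0},{"x":0.0025,"y":-0.0008,"z":0.09,"ax":0,"ay":0,"az":0},{"x":0.0025,"y":-0.0008,"z":0.092,"ax":0,"ay":0,"az":0},{"x":0.0025,"y":-0.0008,"z":0.092,"ax":0,"ay":0,"az":0}]' && python3 -m jog '[{"x":0,"y":0,"z":0,"ax":0,"ay":0,"az":0},{"x":0,"y":0,"z":0,"ax":0,"ay":0,"az":0},{"x":0,"y":0,"z":0,"ax":0,"ay":0,"az":0},{"x":0,"y":0,"z":0,"ax":0,"ay":0,"az":0},{"x":0,"y":0,"z":0,"ax":0,"ay":0,"az":0},{"x":0,"y":0,"z":0,"ax":0,"ay":0,"az":0},{"x":0,"y":0,"z":0,"ax":0,"ay":0,"az":0},{"x":0,"y":0,"z":0,"ax":0,"ay":0,"az":0}]' 0 35
```

```text
t: 10.85
eef_pos: [0.5273, -0.3668, 0.1552]
tool_rot: [0.0, 0.654, 0.756, 0.0]
contact_force: [-0.1, -0.1, -0.2]
gripper_width: 0.999
grasp_force: 0.0
t: 11.65
eef_pos: [0.5268, -0.3666, 0.1542]
tool_rot: [-0.0, 0.654, 0.756, -0.0]
contact_force: [0.3, -0.4, -0.6]
gripper_width: 0.331
grasp_force: 40.5
```

The clamp is squeezed to its stop. Lifting and carrying it to above the jig.

```bash
python3 -m jog '[{"x":0,"y":0,"z":-0.015,"ax":0,"ay":0,"az":0},{"x":0,"y":0,"z":-0.045,"ax":0,"ay":0,"az":0},{"x":0,"y":0,"z":-0.08,"ax":0,"ay":0,"az":0},{"x":0,"y":0,"z":-0.11,"ax":0,"ay":0,"az":0},{"x":0.02,"y":0,"z":-0.13,"ax":0,"ay":0,"az":0.03},{"x":0.055,"y":0.005,"z":-0.145,"ax":0,"ay":0,"az":0.07},{"x":0.09,"y":0.01,"z":-0.145,"ax":0,"ay":0,"az":0.11},{"x":0.13,"y":0.015,"z":-0.145,"ax":0,"ay":0,"az":0.15},{"x":0.17,"y":0.02,"z":-0.145,"ax":0,"ay":0,"az":0.2},{"x":0.21,"y":0.022,"z":-0.145,"ax":0,"ay":0,"az":0.23},{"x":0.245,"y":0.024,"z":-0.145,"ax":0,"ay":0,"az":0.258},{"x":0.26,"y":0.025,"z":-0.145,"ax":0,"ay":0,"az":0.258}]'
python3 - <<'E'
from h import *
np.set_printoptions(precision=4,suppress=True)
o=get_obs();T=rot(o["tool_rot"]);print(o["eef_pos"],np.degrees(np.arctan2(T[1,1],T[0,1])),o["gripper_width"],T.T@(np.array([.5029,-.0278,.29])-o["eef_pos"]))
E
```

```text
t: 12.85
eef_pos: [0.514, -0.1014, 0.3009]
tool_rot: [0.0, 0.744, 0.668, 0.001]
contact_force: [0.5, 0.5, -1.1]
gripper_width: 0.338
grasp_force: 40.5
[ 0.514  -0.1014  0.3009] -6.201245394239257 0.33776145424590903 [ 0.072  -0.019   0.0109]
```

```bash
python3 -m jog '[{"x":0.03,"y":-0.008,"z":0.005,"ax":0,"ay":0,"az":0},{"x":0.055,"y":-0.014,"z":0.01,"ax":0,"ay":0,"az":0},{"x":0.072,"y":-0.019,"z":0.01,"ax":0,"ay":0,"az":0},{"x":0.072,"y":-0.019,"z":0.01,"ax":0,"ay":0,"az":0},{"x":0.072,"y":-0.019,"z":0.01,"ax":0,"ay":0,"az":0},{"x":0.072,"y":-0.019,"z":0.01,"ax":0,"ay":0,"az":0}]'
python3 - <<'E'
from h import *
np.set_printoptions(precision=4,suppress=True)
p=camera_params("wrist");o=get_obs();b=read_camera("wrist")[:,:,::-1];np.savez("w8.npz",**p);d=read_camera("side")[:,:,::-1];s=read_camera("scene")[:,:,::-1]
cv2.imwrite("pics/w8.png",b);cv2.imwrite("pics/d8.png",d);cv2.imwrite("pics/s8.png",s)
cv2.imwrite("pics/v8.png",np.hstack([cv2.resize(b[100:400,180:400],(400,545),interpolation=2),cv2.resize(s[110:290,225:357],(400,545),interpolation=2)]))
T=rot(o["tool_rot"]);print(o["eef_pos"],np.degrees(np.arctan2(T[1,1],T[0,1])),o["gripper_width"],T.T@(np.array([.5029,-.0278,.29])-o["eef_pos"]))
E
```

```text
t: 13.45
eef_pos: [0.5036, -0.0338, 0.2896]
tool_rot: [0.0, 0.747, 0.665, -0.0]
contact_force: [0.5, 0.2, -1.1]
gripper_width: 0.339
grasp_force: 40.5
[ 0.5036 -0.0338  0.2896] -6.5955213626076565 0.3388096919290333 [ 0.0059 -0.0014 -0.0004]
```

View pics/v8.png

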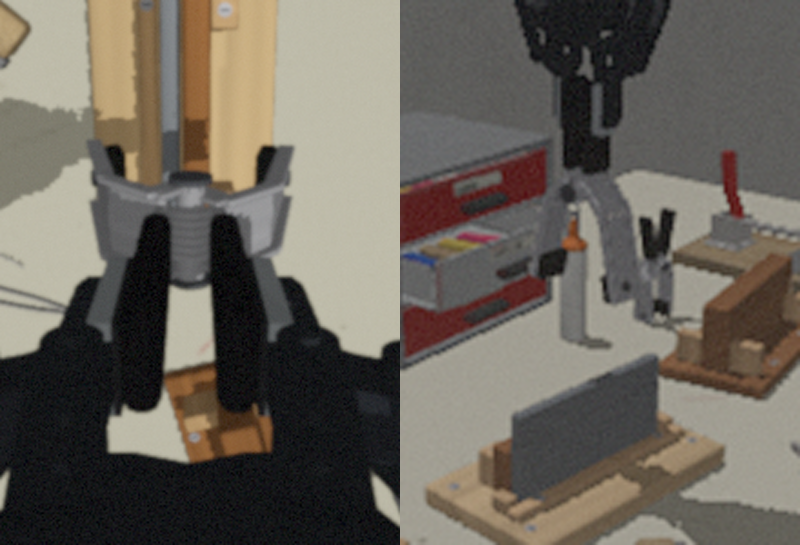

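v8 shows the clamp hanging level and symmetric (centre col ~284), its open jaws straddling blade and handle. The scene view shows the blade still upright. Lowering in two steps.

```bash
python3 -m jog '[{"x":0.006,"y":-0.0014,"z":0.02,"ax":0,"ay":0,"az":-0.003},{"x":0.006,"y":-0.0014,"z":0.045,"ax":0,"ay":0,"az":-0.003},{"x":0.006,"y":-0.0014,"z":0.07,"ax":0,"ay":0,"az":-0.003},{"x":0.006,"y":-0.0014,"z":0.07,"ax":0,"ay":0,"az":-0.003},{"x":0.006,"y":-0.0014,"z":0.07,"ax":0,"ay":0,"az":-0.003},{"x":0.006,"y":-0.0014,"z":0.07,"ax":0,"ay":0,"az":-0.003}]'
python3 - <<'E'
from h import *
np.set_printoptions(precision=4,suppress=True)
p=camera_params("wrist");o=get_obs()
b=read_camera("wrist")[:,:,::-1];cv2.imwrite("pics/w9.png",b);np.savez("w9.npz",**p)
T=rot(o["tool_rot"]);print(o["eef_pos"],np.degrees(np.arctan2(T[1,1],T[0,1])),o["gripper_width"],T.T@(np.array([.5029,-.0278,.148])-o["eef_pos"]))
h=cv2.cvtColor(b,40);X=px(p,[.5015,.04,.092]);print("px blade top at y=.04",X);v=int(X[1])
print([(x,*map(int,h[v,x,1:])) for x in range(int(X[0])-30,int(X[0])+34,3)])
# glue-face/handle edges predicted
d=np.array([.1113,.9938]);n=np.array([-.9938,.1113]);g=np.array([.4989,-.0274])
for x,z in((0,.06),(-.018,.06),(0,.092),(.010,.092)): print(x,z,px(p,[*(g+n*x+d*.05),z]))
E
```

```text
t: 14.2
eef_pos: [0.5036, -0.0261, 0.2207]
tool_rot: [0.001, 0.745, 0.667, 0.001]
contact_force: [0.9, -0.5, -2.1]
gripper_width: 0.337
grasp_force: 40.4
[ 0.5036 -0.0261  0.2207] -6.327699756077452 0.33671265496355546 [-0.0018 -0.0006  0.0727]
px blade top at y=.04 (np.float64(272.3617184327713), np.float64(113.38815382327697))
[(242, 91, 193), (245, 92, 197), (248, 105, 143), (251, 111, 119), (254, 86, 124), (257, 60, 123), (260, 102, 130), (263, 104, 120), (266, 13, 122), (269, 11, 134), (272, 11, 139), (275, 13, 133), (278, 60, 97), (281, 151, 118), (284, 150, 150), (287, 149, 152), (290, 157, 153), (293, 159, 157), (296, 153, 157), (299, 125, 143), (302, 98, 192), (305, 6, 172)]
0 0.06 (np.float64(278.94841273408286), np.float64(132.27827943557287))
-0.018 0.06 (np.float64(298.38652603329), np.float64(132.3014090336922))
0 0.092 (np.float64(278.46745898945267), np.float64(134.96963121880663))
0.01 0.092 (np.float64(266.41633678241396), np.float64(134.95556751182477))
```

The wrist view matches the prediction (handle cols 279–299, blade 265–277). Final descent.

```bash
python3 -m jog '[{"x":-0.001,"y":-0.0006,"z":0.02,"ax":0,"ay":0,"az":0},{"x":-0.001,"y":-0.0006,"z":0.04,"ax":0,"ay":0,"az":0},{"x":-0.001,"y":-0.0006,"z":0.058,"ax":0,"ay":0,"az":0},{"x":-0.001,"y":-0.0006,"z":0.068,"ax":0,"ay":0,"az":0},{"x":-0.001,"y":-0.0006,"z":0.073,"ax":0,"ay":0,"az":0},{"x":-0.001,"y":-0.0006,"z":0.073,"ax":0,"ay":0,"az":0},{"x":-0.001,"y":-0.0006,"z":0.073,"ax":0,"ay":0,"az":0}]'
```

```text
t: 14.95
eef_pos: [0.5017, -0.0269, 0.1468]
tool_rot: [-0.0, 0.745, 0.667, -0.0]
contact_force: [-2.0, 1.2, -1.9]
gripper_width: 0.334
grasp_force: 40.2
```

Near-zero contact at the right height. Opening gradually.

```bash
python3 -m jog '[{"x":0,"y":0,"z":0,"ax":0,"ay":0,"az":0},{"x":0,"y":0,"z":0,"ax":0,"ay":0,"az":0},{"x":0,"y":0,"z":0,"ax":0,"ay":0,"az":0},{"x":0,"y":0,"z":0,"ax":0,"ay":0,"az":0}]' 0.5 && python3 -m jog '[{"x":0,"y":0,"z":0,"ax":0,"ay":0,"az":0},{"x":0,"y":0,"z":0,"ax":0,"ay":0,"az":0},{"x":0,"y":0,"z":0,"ax":0,"ay":0,"az":0},{"x":0,"y":0,"z":0,"ax":0,"ay":0,"az":0}]' 0.62 && python3 -m jog '[{"x":0,"y":0,"z":0,"ax":0,"ay":0,"az":0},{"x":0,"y":0,"z":0,"ax":0,"ay":0,"az":0},{"x":0,"y":0,"z":0,"ax":0,"ay":0,"az":0},{"x":0,"y":0,"z":0,"ax":0,"ay":0,"az":0},{"x":0,"y":0,"z":0,"ax":0,"ay":0,"az":0},{"x":0,"y":0,"z":0,"ax":0,"ay":0,"az":0}]' 1
```

```text
t: 15.35
eef_pos: [0.5021, -0.0269, 0.1466]
tool_rot: [0.0, 0.745, 0.667, 0.0]
contact_force: [-1.6, 0.7, -0.1]
gripper_width: 0.5
grasp_force: 8.4
t: 15.75
eef_pos: [0.5031, -0.0268, 0.147]
tool_rot: [0.001, 0.745, 0.667, 0.001]
contact_force: [2.2, -1.0, 3.6]
gripper_width: 0.623
grasp_force: 10.0
t: 16.35
eef_pos: [0.5017, -0.0269, 0.1462]
tool_rot: [-0.0, 0.745, 0.667, -0.0]
contact_force: [-0.8, 0.6, -0.5]
gripper_width: 0.999
grasp_force: 0.0
```

Released freely. Retreating straight up, then measuring the outcome.

```bash
python3 -m jog '[{"x":0,"y":0,"z":-0.015,"ax":0,"ay":0,"az":0},{"x":0,"y":0,"z":-0.04,"ax":0,"ay":0,"az":0},{"x":0,"y":0,"z":-0.075,"ax":0,"ay":0,"az":0},{"x":0,"y":0,"z":-0.11,"ax":0,"ay":0,"az":0},{"x":0,"y":0,"z":-0.15,"ax":0,"ay":0,"az":0},{"x":0,"y":0,"z":-0.18,"ax":0,"ay":0,"az":0},{"x":0,"y":0,"z":-0.18,"ax":0,"ay":0,"az":0},{"x":0,"y":0,"z":-0.18,"ax":0,"ay":0,"az":0}]'
python3 - <<'E'
from h import *
np.set_printoptions(precision=4,suppress=True)
p=camera_params("wrist");b=read_camera("wrist")[:,:,::-1];cv2.imwrite("pics/w10.png",b);np.savez("w10.npz",**p)
S={n:(camera_params(n),read_camera(n)[:,:,::-1]) for n in("scene","side")}
for n in S: cv2.imwrite(f"pics/{n}10.png",S[n][1])
d=np.array([.1113,.9938]);n=np.array([-.9938,.1113]);g=np.array([.4989,-.0274])
W=lambda x,y,z:np.array([*(g+n*x+d*y),z])
h=cv2.cvtColor(b,40)
for y in(.05,-.05):
    u,v=px(p,W(0,y,.092));u,v=int(u),int(v);print("y",y,"px",u,v,[(x,*map(int,h[v,x,1:])) for x in range(u-20,u+26,2)])
    print("pred blade top",px(p,W(.01,y,.092))[0],px(p,W(0,y,.092))[0],"wood back",px(p,W(-.018,y,.06))[0])
for N,(c,im) in {**S,"wrist":(p,b)}.items():
    k=(cv2.cvtColor(im,40)[...,2]<45).astype(np.uint8)
    q=[px(c,W(x,0,.116+.08)) for x in(-.037,.029)];print(N,"pred handle tops",q, "pivot",px(c,W(-.004,0,.116)))
    x0,x1,y0,y1=[int(t) for t in(min(q[0][0],q[1][0])-25,max(q[0][0],q[1][0])+25,min(q[0][1],q[1][1])-12,max(q[0][1],q[1][1])+45)]
    cs,_=cv2.findContours(k[y0:y1,x0:x1],0,1)
    for t in cs:
        if cv2.contourArea(t)>15: bb=cv2.boundingRect(t);print("  black",bb[0]+x0,bb[1]+y0,bb[2:],)
E
```

```text
t: 17.15
eef_pos: [0.5019, -0.0269, 0.3267]
tool_rot: [0.001, 0.745, 0.667, 0.0]
contact_force: [0.8, -0.3, -0.4]
gripper_width: 0.999
grasp_force: 0.0
y 0.05 px 281 126 [(261, 126, 101), (263, 123, 112), (265, 120, 113), (267, 119, 109), (269, 114, 96), (271, 111, 108), (273, 68, 97), (275, 12, 105), (277, 16, 115), (279, 15, 118), (281, 16, 111), (283, 117, 96), (285, 163, 125), (287, 156, 132), (289, 171, 128), (291, 158, 132), (293, 159, 135), (295, 151, 130), (297, 111, 163), (299, 97, 184), (301, 98, 182), (303, 95, 179), (305, 102, 170)]
pred blade top 272.6057074517143 281.3276146744185 wood back 295.97687635234234
y -0.05 px 281 209 [(261, 104, 137), (263, 53, 92), (265, 10, 79), (267, 3, 78), (269, 69, 93), (271, 115, 102), (273, 90, 102), (275, 8, 98), (277, 17, 107), (279, 14, 109), (281, 10, 105), (283, 115, 93), (285, 166, 117), (287, 159, 122), (289, 167, 124), (291, 161, 127), (293, 159, 125), (295, 149, 116), (297, 106, 161), (299, 53, 158), (301, 7, 142), (303, 9, 142), (305, 69, 167)]
pred blade top 273.26732866088577 281.3780239881221 wood back 295.0713040305402
scene pred handle tops [(np.float64(274.4205701444095), np.float64(190.49634532632453)), (np.float64(295.4043301751639), np.float64(197.20134419892383))] pivot (np.float64(284.36373637141355), np.float64(225.7425399264165))
  black 285 199 (11, 26)
  black 271 194 (12, 28)
  black 304 180 (11, 15)
side pred handle tops [(np.float64(273.9762901410117), np.float64(190.5787549358944)), (np.float64(294.170780488399), np.float64(196.02912657656327))] pivot (np.float64(283.5371397955083), np.float64(217.92881707562879))
  black 285 197 (10, 21)
  black 273 193 (8, 22)
wrist pred handle tops [(np.float64(322.74322428610117), np.float64(191.56700091115397)), (np.float64(247.56839313664642), np.float64(191.47510584247598))] pivot (np.float64(284.79682267570706), np.float64(173.77286777724177))
  black 295 179 (25, 21)
  black 252 179 (25, 21)
```

The blade top sits flush at the wood (cols 274–282). In all three views the clamp handles are symmetric and within a few pixels of prediction, allowing for the dark mask's eroded edges. Handing in.

```bash
python3 -c "
from station import *
print(hand_in())"
```

```text
the job is handed in; nothing more can be done
None
```

The long blade stands in the jig's channel flush to the wood, with the largest clamp clipped astride it at mid-length and let go. I handed the job in at about 17 s, and the short blade and glue tube were never touched.

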